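# Close the filter housing and hold its cover shut

### The arm

A 6-joint arm with a two-finger parallel gripper is mounted at the origin on a cart in front of the work surface, level with it; the furniture and walls round the work are solid. World frame = base frame: x ahead of the robot, y to its left, z up, the work surface at z = 0. Lengths are in m, angles in rad, forces in N, time in s.
With the tool pointing down it reaches from about 0.3 to 0.85 m from the base axis. Payload 5.4 kg.
Tool frame: the origin (TCP) lies at the very end of the fingers, on their centre line; the grasp point (between the pads) lies 19 mm behind it; z points along the fingers, y is the line along which they close (so a half turn about z gives the same grasp; the last joint's range is limited). The gripper opens to 85 mm and grips with 20 to 120 N. Pads are 22 mm wide; open, the fingers measure 114 mm over their backs; the gripper's body (76 mm by 85 mm) begins 54 mm behind the grasp point. The pads swing forward as they close: fully open they stand 13 mm farther back than shut.
Start: joints at [1.099, 0.158, 1.597, -0, 1.386, -0.21], TCP at [0.149, 0.555, 0.231] pointing down, gripper open.
Joint ranges: [-2.91, 2.91], [-0.94, 2.29], [0.18, 2.7], [-1.29, 4.43], [0.17, 2.64], [-3, 3]. Speed limits (rad/s): [2.57, 2.57, 3.14, 3.14, 3.14, 3.14].

### API

Orientations are given as a 3x3 rotation matrix whose columns are the frame's x, y, z axes.
In Python, from workcell import bot, viewer, order, cut_out gives the robot as it stands.
- The arm moves only by the tool send_rows, never from a script. Its argument "targets" is a list of rows, each an object of numbers: "x", "y", "z": the shift along the tool's x, y, z in units of 100 mm (1.0 is 100 mm); "ax", "ay", "az": the turn, a rotation vector about the tool's x, y, z in units of 2 rad (1.0 is 2 rad); "jaw": the opening, from 0 (shut) to 1 (fully open). In form: [{"x": .., "y": .., "z": .., "ax": .., "ay": .., "az": .., "jaw": ..}, ...]. A call has 1 to 10 rows; each row shifts and turns the commanded pose from where the row before left it, along the tool's axes as they then stand; what a row does not reach is not made up. A row lasts 1/10 s, in which the tool goes at most 50 mm and 8.59 degrees, less where a joint would pass 70% of its speed; a pose out of reach is approached as far as the arm can. A call with a number of a shift or a turn outside -1 to 1 is refused whole. A call with a gripper value outside its range is refused whole. The fingers move at their own pace and stop on an object; "newtons" is the grip in N (left out, the last holds). Time passes only in rows, so rows that do not move let the fingers close. It gives the time, the measured TCP pose, the force, the opening and the grip force at its end, in the units of the state.
- bot.sense(): the state, without advancing time (a new reading comes with each control period).
- viewer.get_image(name): name is "scene" or "top"; returns a dict with "frame" (400x640x3 uint8, red, green, blue), "depth" (400x640 float32, m along the optical axis (not along the pixel's ray), 0 where there is no reading), "fov_y" (degrees; the focal length in pixels is half the picture's height over the tangent of half this angle, whatever the lens; pixels are square), "cx", "cy" (the principal point, pixels), "T" (4x4, takes a point from camera to world coordinates). Camera axes: x right, y up, looking along -z (the intrinsics and any distortion apply to the point x, -y, -z); pixel columns grow to the right and rows downward; lengths in m; the calibration is good to about 2 mm. A picture is of the moment at which its call begins.
- order.job_done(): hands the job in; it is judged then, once.
Trained networks look in the newest picture that a camera, given by its name, has taken for a name from the list of things; names that differ only in an ending like _2 or _b are one class to them, and where a whole thing is asked for, a point or a joint stands for the part that bears it (a point fixed in the world has none). Each returns a list of dicts, best first, with "p" (0 to 1); they miss things now and then, are a little off and sometimes report something else, mostly with a low value. They report only what shows in the picture. A call takes as long as a camera call.
- cut_out(thing, camera): "region" (400x640 bool, what is visible of it) and "xy" ([column, row] in pixels, amid what is visible of it).
The state is a dict: "time_s": time; "joints": joint angles; "joint_vel": joint speeds; "effort": joint torques, N m; "position": TCP position; "tool_rot": TCP orientation; "ft_force": force on the tool from outside, world axes, zero at the start; "moment": the same for the moment, N m; "width": finger opening in m; "finger_force": force on a finger pad.
Only numpy, scipy, OpenCV 4.12 (cv2) and the standard library are available. Lean on these libraries where they do the work, as an engineer would, in place of code of your own. Each camera call takes 0.05 s, during which the arm holds its last target. There are 200 camera calls.

### The job

Turn the red quarter-turn fastener on the grey filter housing until its oblong head lines up with the two white marks on the frame. Then pick up the aluminium cover with the black handle, lay it squarely on the housing so that the head comes up through the slot, and press it down against the sprung rubber seal until it is flush on the frame all round. Finish while still holding it pressed down there, so that a workmate can lock it, and leave the other things on the bench where they are.

Things in the scene. Friction and masses are not known exactly. Their poses are not given: they have to be found in the camera images.
- housing: Grey metal filter housing, 130 (x) x 190 (y) x 50 mm high, fixed on an 8 mm thick dark rubber bench mat, with two low feet 6 mm high reaching 16 mm past its y ends; open on top, with a flat frame 12 mm wide round the opening. Origin: centre of the underside; z up. The fastener stands at x = 0, y = -60 mm of this frame. It may be turned by up to 0.35 rad either way.
- frame_top (a point): Centre of the opening in the plane of the frame's top face, 50 mm above the housing's underside; axes as the housing's.
- fastener (a joint): Angle (rad) of the fastener's oblong head about the vertical, counter-clockwise from above positive. 0: the head's long axis lies along the housing's x axis, in line with the white marks on the frame before and behind it, and fits the cover's slot. It starts at 0.75 to 1.45. It turns from -0.35 to 1.75 without any click or stop at 0, and a light friction (0.06 N m) keeps it where it is left.
- fastener_head (a point): Middle of the red fastener head, on its turning axis. The head is an upright oblong with rounded ends, 36 mm long, 12 mm wide, its underside 8 mm and its top 26 mm above the frame's top face (this point 17 mm above it), on a steel stem 10 mm thick; its x axis is the head's long axis. Grip it across the 12 mm width.
- seal (a joint): How far (m) the black rubber seal just inside the frame is pressed down. Free (0, or about 0.0002 under its own weight) it stands 5 mm above the frame's top face; the cover's own weight leaves the cover about 4 mm proud; at 0.005 the cover lies flush on the metal frame. That takes a push of about 10 N on top of the cover's weight, and the seal lifts the cover again when let go.
- cover: Loose aluminium cover plate, 130 (x) x 190 (y) x 4 mm, 0.28 kg, lying flat on the same rubber mat (its top 8 mm above the bench), turned by up to 0.35 rad. Origin: centre of its underside, z up. It has a slot right through, 44 mm (along x) x 18 mm (along y), centred at x = 0, y = -60 mm, and a bow handle. It fits the housing with its axes along the housing's, its origin on frame_top.
- cover_handle (a point): Centre of the handle's black bar, at x = 0, y = +15 mm, z = 34 mm of the cover. The bar is 92 mm long along the cover's x, 12 mm wide (y) and 12 mm high (from 28 to 40 mm above the cover's underside), on a 12 mm wide post at each end. Grip it across its width.
- spark_plug_0: Loose used spark plug lying on its side, 62 mm long along its y axis, 20 mm across; bystander, right of the middle behind the mat. Origin: centre of the underside.
- spark_plug_1: A second such spark plug, left of the middle behind the mat; bystander.
- tape_roll: Black roll of tape lying flat, 62 mm across, 19 mm high, behind the mat; bystander.

How it is judged:
On the way, in this order (a step that is already met when the one before it is completed fails the run):
1. the fastener head is in line with the marks (within 0.15 rad), the cover not yet on the housing (value of joint fastener between -0.15 and 0.15 rad and horizontal distance between cover and housing above 0.1 m), for 0.2 s.
2. the cover is carried clear of the mat (height (world z) of cover above 0.038 m), for 0.1 s.
3. the cover is held pressed flush on the frame, over the fastener (z of cover in the frame of frame_top between -0.004 and 0.002 m and x of cover in the frame of frame_top between -0.008 and 0.008 m and y of cover in the frame of frame_top between -0.008 and 0.008 m and angle between the y axis of cover and the y axis of frame_top, either way round below 0.12 rad and angle between cover's own z axis and vertical below 0.04 rad and contact force between cover and seal above 6 N and contact force between the fingers and cover above 2 N), for 0.3 s.
At the end, for the whole second after the job is handed in: The cover lies flush on the frame (within 2 mm, level within 0.04 rad), centred within 8 mm and square within 0.12 rad, the fastener through its slot within 0.25 rad of the marks; the fingers still press it so that it squeezes the seal with over 6 N, all at rest (all of step 3 and value of joint fastener between -0.25 and 0.25 rad and linear speed of cover below 0.02 m/s and value of joint seal between 0.003 and 0.0068 m); the arm keeps its last pose, push and grip.
It fails at once if a spark plug is moved by more than 30 mm (distance of any of spark_plug_0, spark_plug_1 from where it was at the start of the episode above 0.03 m).
It also fails if it takes over 61 s, if anything falls off the work surface, if the arm or the gripper's body presses on something with over 40 N, if the wrist force passes 120 N, or if a joint passes its speed limit or range.

## Working session

There is one attempt and no reset: what is moved stays moved. The work goes in short steps, Python scripts to look and compute and a tool call to move; the robot and the scene stay as the last step left them, time stands still between calls to the robot, and variables do not carry over. Pictures are saved under pics/ and viewed, at most 10 in all, crops included, and the job is handed in when it is done.

Besides the shell and the picture viewer there is one more tool, called after "Call:" as name([rows], argument=value, ...), one row to a line, values as JSON. send_rows: Moves the arm, as the interface text tells. Shifts and turns lie within -1 to 1; 1 stands for 100 mm of shift or 2 rad of turn. Its arguments: {"type":"object","properties":{"targets":{"type":"array"},"newtons":{"type":"number"}},"required":["targets"]}

```bash
mkdir -p pics; ls; cat > h.py <<'E'
import numpy as np, cv2
from workcell import bot, viewer, order, cut_out
def f(im): return 200/np.tan(np.radians(im["fov_y"])/2)
def world(im):
    k=f(im); v,u=np.mgrid[0:400,0:640]; d=im["depth"]
    P=np.stack([(u-im["cx"])/k*d,-(v-im["cy"])/k*d,-d,np.ones_like(d)],-1)
    return (P@im["T"].T)[...,:3]
E
python3 - <<'E'
from h import *
s=bot.sense(); print({k:np.round(v,3).tolist() for k,v in s.items()})
for n in("scene","top"):
    im=viewer.get_image(n); print(n,[k for k in im],im["fov_y"],im["cx"],im["cy"],np.round(im["T"],3).tolist())
    cv2.imwrite(f"pics/{n}0.png",im["frame"][...,::-1]); np.save(n,im,allow_pickle=True)
    W=world(im)
    for t in("housing","fastener_head","cover","cover_handle","seal","spark_plug_0","tape_roll"):
        for r in cut_out(t,n)[:3]:
            m=r["region"]&(im["depth"]>0); p=W[m]
            print(t,round(r["p"],2),np.round(r["xy"],0),m.sum(),np.round(np.median(p,0),3) if m.any() else"",np.round(np.percentile(p,[2,98],axis=0),3).tolist() if m.any() else "")
E
```

```text
pics
{'time_s': 0.0, 'joints': [1.099, 0.159, 1.598, -0.0, 1.386, -0.21], 'joint_vel': [-0.001, 0.001, 0.002, -0.0, 0.001, -0.001], 'effort': [-0.002, -39.599, -33.143, -0.0, 0.008, 0.0], 'position': [0.149, 0.555, 0.23], 'tool_rot': [[-0.966, 0.259, -0.001], [0.259, 0.966, -0.002], [0.0, -0.002, -1.0]], 'ft_force': [-0.05, -0.47, 0.701], 'moment': [0.036, -0.017, 0.013], 'finger_force': 0.0, 'width': 0.085}
scene ['frame', 'depth', 'fov_y', 'cx', 'cy', 'T'] 47.183325452818494 320.1317710140949 206.99705541801316 [[-0.742, 0.391, -0.545, 0.162], [-0.67, -0.433, 0.602, 0.391], [-0.001, 0.812, 0.584, 0.579], [0.0, 0.0, 0.0, 1.0]]
housing 0.62 [395. 212.] 5510 [ 0.543 -0.242  0.042] [[0.47, -0.358, 0.012], [0.62, -0.163, 0.072]]
fastener_head 0.56 [408. 180.] 184 [ 0.565 -0.323  0.075] [[0.557, -0.34, 0.043], [0.575, -0.309, 0.086]]
cover 0.94 [303. 299.] 6916 [0.53  0.029 0.013] [[0.468, -0.081, 0.009], [0.604, 0.106, 0.048]]
cover_handle 0.67 [300. 304.] 6648 [0.53  0.03  0.013] [[0.469, -0.079, 0.011], [0.602, 0.105, 0.048]]
seal 0.62 [389. 219.] 811 [ 0.54  -0.239  0.063] [[0.485, -
[... 768 characters left out ...]
ver 0.71 [249. 236.] 5309 [0.535 0.013 0.012] [[0.47, -0.081, 0.008], [0.602, 0.101, 0.048]]
cover_handle 0.57 [256. 239.] 5394 [0.536 0.012 0.012] [[0.469, -0.083, 0.007], [0.602, 0.101, 0.048]]
seal 0.71 [392. 253.] 987 [ 0.55  -0.267  0.063] [[0.486, -0.356, 0.058], [0.618, -0.183, 0.067]]
seal 0.16 [383. 233.] 6371 [ 0.55  -0.267  0.042] [[0.479, -0.366, 0.012], [0.622, -0.168, 0.068]]
spark_plug_0 0.58 [223. 148.] 148 [0.719 0.075 0.018] [[0.713, 0.053, 0.002], [0.729, 0.103, 0.025]]
spark_plug_0 0.55 [369. 153.] 174 [ 0.727 -0.231  0.018] [[0.703, -0.248, 0.003], [0.75, -0.212, 0.025]]
tape_roll 0.62 [274. 139.] 445 [ 0.731 -0.022  0.022] [[0.703, -0.049, 0.011], [0.759, 0.007, 0.026]]
```

```bash
python3 - <<'E'
from h import *
T=cv2.imread("pics/top0.png");S=cv2.imread("pics/scene0.png")
a=cv2.resize(T[120:330,180:480],(800,560),interpolation=cv2.INTER_CUBIC)
cv2.imwrite("pics/topc.png",a)
cv2.imwrite("pics/scenec.png",cv2.resize(S[130:385,190:510],(750,598),interpolation=cv2.INTER_CUBIC))
E
```

```text
(no output)
```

View pics/topc.png

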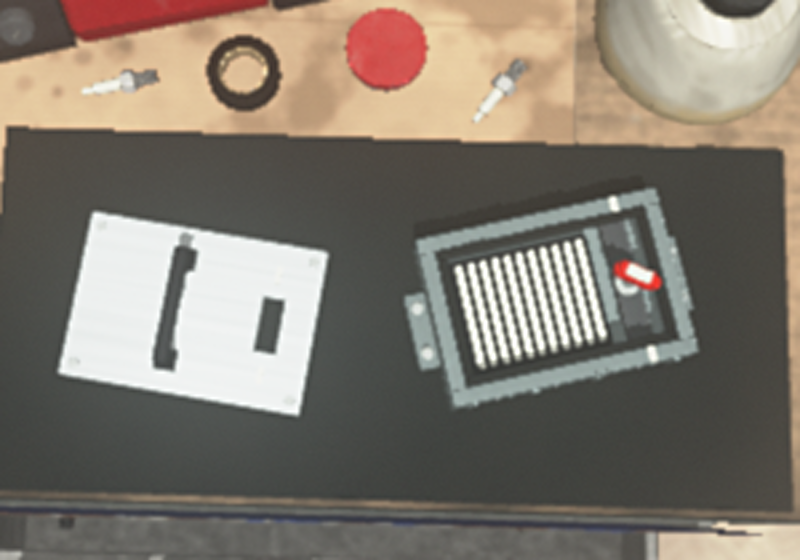

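View pics/scenec.png

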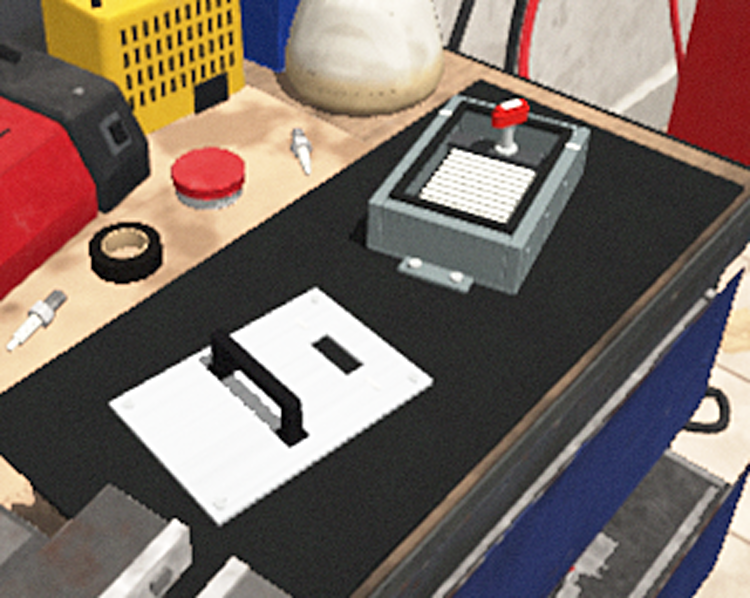

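```bash
cat > m.py <<'E'
from h import *
def plane(im,uv,z):
    k=f(im); uv=np.asarray(uv,float); d=np.stack([(uv[:,0]-im["cx"])/k,-(uv[:,1]-im["cy"])/k,-np.ones(len(uv))],-1)@im["T"][:3,:3].T
    o=im["T"][:3,3]; return (o+d*((z-o[2])/d[:,2])[:,None])[:,:2]
def rect(im,mask,z,near=None):
    n,l,st,_=cv2.connectedComponentsWithStats(mask.astype(np.uint8)); 
    b=1+np.argmax(st[1:,4]); c=cv2.findContours((l==b).astype(np.uint8),0,1)[0][0][:,0]
    P=plane(im,c,z); (cx,cy),(w,h),a=cv2.minAreaRect((P*1000).astype(np.float32))
    if w>h: w,h,a=h,w,a-90   # long axis along y
    a=(a+90)%180-90
    return np.round([cx,cy,w,h],1),round(np.radians(a),3)
E
python3 - <<'E'
from m import *
for n in("top","scene"):
    im=np.load(n+".npy",allow_pickle=True).item(); W=world(im); z=W[...,2]; fr=im["frame"].astype(int); x,y=W[...,0],W[...,1]
    hreg=(x>.43)&(x<.66)&(y<-.13)&(y>-.4); creg=(x>.43)&(x<.64)&(y>-.11)&(y<.14)
    fm=hreg&(z>.050)&(z<.068); print(n,"frame z",np.median(z[fm&(fr.min(-1)>90)]), rect(im,fm,.058))
    cm=creg&(fr.min(-1)>150); print(" cover z",np.median(z[cm]),rect(im,cm,.012))
    hb=creg&(z>.034)&(z<.06); print(" bar",np.median(z[hb]),np.percentile(z[hb],90),rect(im,hb,.046), hb.sum(), np.mean(W[hb],0))
    hd=hreg&(z>.072)&(z<.1); p=W[hd]; print(" head z",np.percentile(p[:,2],[50,95]),p[:,:2].mean(0),rect(im,hd,.084),hd.sum())
    red=hreg&(fr[...,0]>130)&(fr[...,1]<90)
    wt=hd&(fr.min(-1)>150); print(" whitetop",rect(im,wt,.084),wt.sum(),"matz",np.median(z[(x>.43)&(x<.64)&(y>-.15)&(y<-.11)]))
    wm=hreg&(fr.min(-1)>200)&(z>.05)&(z<.066); k,l,s,c=cv2.connectedComponentsWithStats(wm.astype(np.uint8))
    for i in range(1,k):
        if s[i,4]>3: print(" mark?",np.round(plane(im,[c[i]],.058),4),s[i,4])
E
```

```text
top frame z 0.058213270060833766 (array([ 551.6, -269.6,  130.1,  190.4]), np.float64(0.25))
 cover z 0.01182261733477441 (array([536. ,   9.5, 131.7, 191.6]), np.float64(-0.141))
 bar 0.04724029358697046 0.04980549734528461 (array([537.5,  23.6,  13.1,  91.9]), np.float64(1.435)) 283 [0.53714843 0.02371271 0.04693444]
 head z [0.08199971 0.08640406] [ 0.56566935 -0.32710458] (array([ 565.4, -326.6,   13.6,   35.5]), np.float64(-0.356)) 115
 whitetop (array([ 566.7, -328.2,    9.1,   19.3]), np.float64(-0.443)) 46 matz 0.008094579261974655
 mark? [[ 0.6241 -0.3138]] 14
 mark? [[ 0.5102 -0.343 ]] 16
scene frame z 0.05853134213608563 (array([ 549.9, -264.6,  132.4,  201.2]), np.float64(0.247))
 cover z 0.012757783113604981 (array([536.3,  11.5, 133.3, 191.5]), np.float64(-0.141))
 bar 0.04764355964190775 0.04919854008954805 (array([535.2,  29.2,  18.9, 100.4]), np.float64(1.427)) 456 [0.53364955 0.02855091 0.04597169]
 head z [0.07971143 0.08572148] [ 0.56521831 -0.32366872] (array([ 562.3, -317.5,   28.9,   41.3]), np.float64(-0.427)) 123
 whitetop (array([ 567.3, -327. ,   10.3,   19.9]), np.float64(-0.31)) 27 matz 0.008828041496001415
 mark? [[ 0.6251 -0.3128]] 10
 mark? [[ 0.51  -0.342]] 13
 mark? [[ 0.5572 -0.1954]] 6
 mark? [[ 0.5435 -0.1991]] 6
 mark? [[ 0.5229 -0.2042]] 7
 mark? [[ 0.5069 -0.2087]] 8
```

The two crops agree with the networks. The top crop shows the cover on the left (handle at crop 172,310; slot at 268,325) and the housing on the right, with the red head at 637,275 and the marks at 613,203 and 652,353. That gives:

| Item | Position (m) | Angle |
|---|---|---|
| Housing | (0.5515, -0.2695) | yaw 0.25 |
| Fastener head | (0.566, -0.327) | about 0.96 from the marks |
| Cover | (0.536, 0.010) | yaw -0.14 |

The frame z (0.058), head top z (0.084) and the sizes match the text. I'm moving to above the fastener.

Call:
send_rows([
  {"x": -0.287, "y": -0.338, "jaw": 0.55},
  {"x": -0.287, "y": -0.338},
  {"x": -0.287, "y": -0.338},
  {"x": -0.287, "y": -0.338},
  {"x": -0.287, "y": -0.338},
  {"x": -0.287, "y": -0.338},
  {"x": -0.287, "y": -0.338},
  {"x": -0.287, "y": -0.338},
  {"x": -0.287, "y": -0.338},
  {"x": -0.287, "y": -0.338},
], newtons=30)

```text
validation failed for argument at $.ta...
```

Call:
send_rows([
  {"x": -0.287, "y": -0.338},
  {"x": -0.287, "y": -0.338},
  {"x": -0.287, "y": -0.338},
  {"x": -0.287, "y": -0.338},
  {"x": -0.287, "y": -0.338},
  {"x": -0.287, "y": -0.338},
  {"x": -0.287, "y": -0.338},
  {"x": -0.287, "y": -0.338},
  {"x": -0.287, "y": -0.338},
  {"x": -0.287, "y": -0.338},
])

```text
validation failed for argument at $.ta...
```

Call:
send_rows([
  {"az": 0.07},
  {"az": 0.07},
  {"az": 0.07},
  {"az": 0.07},
  {"az": 0.07},
  {"az": 0.07},
  {"az": 0.07},
  {"az": 0.07},
  {"az": 0.07},
  {"az": 0.07},
])

```text
validation failed for argument at $.ta...
```

Call:
send_rows([
  {"az": 0.07},
  {"az": 0.063},
  {},
  {},
])

```text
validation failed for argument at $.ta...
```

Call:
send_rows([
  {"x": -0.287, "y": -0.338, "z": 0, "ax": 0, "ay": 0, "az": 0, "jaw": 0.55},
  {"x": -0.287, "y": -0.338, "z": 0, "ax": 0, "ay": 0, "az": 0, "jaw": 0.55},
  {"x": -0.287, "y": -0.338, "z": 0, "ax": 0, "ay": 0, "az": 0, "jaw": 0.55},
  {"x": -0.287, "y": -0.338, "z": 0, "ax": 0, "ay": 0, "az": 0, "jaw": 0.55},
  {"x": -0.287, "y": -0.338, "z": 0, "ax": 0, "ay": 0, "az": 0, "jaw": 0.55},
  {"x": -0.287, "y": -0.338, "z": 0, "ax": 0, "ay": 0, "az": 0, "jaw": 0.55},
  {"x": -0.287, "y": -0.338, "z": 0, "ax": 0, "ay": 0, "az": 0, "jaw": 0.55},
  {"x": -0.287, "y": -0.338, "z": 0, "ax": 0, "ay": 0, "az": 0, "jaw": 0.55},
  {"x": -0.287, "y": -0.338, "z": 0, "ax": 0, "ay": 0, "az": 0, "jaw": 0.55},
  {"x": -0.287, "y": -0.338, "z": 0, "ax": 0, "ay": 0, "az": 0, "jaw": 0.55},
], newtons=30)

```text
time_s: 1.8
position: [0.3391, 0.153, 0.2316]
tool_rot: [[-0.966, 0.259, 0.001], [0.259, 0.966, 0.0], [-0.001, 0.001, -1.0]]
ft_force: [1.5, 0.4, -0.2]
width: 0.0471
finger_force: 0.0
```

Call:
send_rows([
  {"x": -0.3, "y": -0.36, "z": 0, "ax": 0, "ay": 0, "az": 0, "jaw": 0.55},
  {"x": -0.3, "y": -0.36, "z": 0, "ax": 0, "ay": 0, "az": 0, "jaw": 0.55},
  {"x": -0.3, "y": -0.36, "z": 0, "ax": 0, "ay": 0, "az": 0, "jaw": 0.55},
  {"x": -0.3, "y": -0.36, "z": 0, "ax": 0, "ay": 0, "az": 0, "jaw": 0.55},
  {"x": -0.3, "y": -0.36, "z": 0, "ax": 0, "ay": 0, "az": 0, "jaw": 0.55},
  {"x": -0.3, "y": -0.36, "z": 0, "ax": 0, "ay": 0, "az": 0, "jaw": 0.55},
  {"x": -0.3, "y": -0.36, "z": 0, "ax": 0, "ay": 0, "az": 0, "jaw": 0.55},
  {"x": -0.3, "y": -0.36, "z": 0, "ax": 0, "ay": 0, "az": 0, "jaw": 0.55},
  {"x": -0.3, "y": -0.36, "z": 0, "ax": 0, "ay": 0, "az": 0, "jaw": 0.55},
  {"x": -0.3, "y": -0.36, "z": 0, "ax": 0, "ay": 0, "az": 0, "jaw": 0.55},
])

```text
time_s: 2.8
position: [0.5357, -0.2727, 0.2312]
tool_rot: [[-0.966, 0.259, 0.0], [0.259, 0.966, 0.0], [-0.0, 0.0, -1.0]]
ft_force: [1.0, 0.1, 1.0]
width: 0.0471
finger_force: 0.0
```

Call:
send_rows([
  {"x": 0, "y": 0, "z": 0, "ax": 0, "ay": 0, "az": 0.07, "jaw": 0.55},
  {"x": 0, "y": 0, "z": 0, "ax": 0, "ay": 0, "az": 0.07, "jaw": 0.55},
  {"x": 0, "y": 0, "z": 0, "ax": 0, "ay": 0, "az": 0.07, "jaw": 0.55},
  {"x": 0, "y": 0, "z": 0, "ax": 0, "ay": 0, "az": 0.07, "jaw": 0.55},
  {"x": 0, "y": 0, "z": 0, "ax": 0, "ay": 0, "az": 0.07, "jaw": 0.55},
  {"x": 0, "y": 0, "z": 0, "ax": 0, "ay": 0, "az": 0.07, "jaw": 0.55},
  {"x": 0, "y": 0, "z": 0, "ax": 0, "ay": 0, "az": 0.07, "jaw": 0.55},
  {"x": 0, "y": 0, "z": 0, "ax": 0, "ay": 0, "az": 0.07, "jaw": 0.55},
  {"x": 0, "y": 0, "z": 0, "ax": 0, "ay": 0, "az": 0.07, "jaw": 0.55},
  {"x": 0, "y": 0, "z": 0, "ax": 0, "ay": 0, "az": 0.07, "jaw": 0.55},
])

```text
time_s: 3.8
position: [0.5352, -0.2707, 0.2313]
tool_rot: [[0.097, 0.995, -0.0], [0.995, -0.097, 0.0], [0.0, -0.0, -1.0]]
ft_force: [0.8, 0.1, 0.1]
width: 0.0466
finger_force: 0.0
```

Call:
send_rows([
  {"x": 0, "y": 0, "z": 0, "ax": 0, "ay": 0, "az": 0.07, "jaw": 0.55},
  {"x": 0, "y": 0, "z": 0, "ax": 0, "ay": 0, "az": 0.063, "jaw": 0.55},
  {"x": 0, "y": 0, "z": 0, "ax": 0, "ay": 0, "az": 0, "jaw": 0.55},
  {"x": 0, "y": 0, "z": 0, "ax": 0, "ay": 0, "az": 0, "jaw": 0.55},
])

```text
time_s: 4.2
position: [0.5352, -0.2708, 0.2313]
tool_rot: [[0.347, 0.938, -0.0], [0.938, -0.347, 0.0], [-0.0, -0.0, -1.0]]
ft_force: [0.7, -0.2, -0.1]
width: 0.047
finger_force: 0.0
```

```bash
cat > go.py <<'E'
import sys; from h import *
# usage: go.py x y z yaw_of_tool_y ; prints units in present tool axes
t=np.array(list(map(float,sys.argv[1:5]))); s=bot.sense(); R=np.array(s["tool_rot"]); 
yaw=np.arctan2(R[1,1],R[0,1]); d=R.T@(t[:3]-s["position"])
e=(t[3]-yaw+np.pi)%(2*np.pi)-np.pi
print("t",s["time_s"],"pos",np.round(s["position"],4),"yaw",round(yaw,3),"shift units",np.round(d*10,3),"az units",round(-e/2,4),"w",s["width"],"F",np.round(s["ft_force"],1),"j",np.round(s["joints"],2))
E
python3 go.py .566 -.3275 .07 -.356
```

```text
t 4.2 pos [ 0.5352 -0.2708  0.2313] yaw -0.354 shift units [-0.425  0.486  1.613] az units 0.001 w 0.047020740025513416 F [ 0.7 -0.2 -0.1] j [-0.67  0.22  1.52 -0.    1.4  -0.32]
```

Call:
send_rows([
  {"x": -0.213, "y": 0.243, "z": 0, "ax": 0, "ay": 0, "az": 0, "jaw": 0.55},
  {"x": -0.212, "y": 0.243, "z": 0, "ax": 0, "ay": 0, "az": 0, "jaw": 0.55},
  {"x": 0, "y": 0, "z": 0.4, "ax": 0, "ay": 0, "az": 0, "jaw": 0.55},
  {"x": 0, "y": 0, "z": 0.4, "ax": 0, "ay": 0, "az": 0, "jaw": 0.55},
  {"x": 0, "y": 0, "z": 0.4, "ax": 0, "ay": 0, "az": 0, "jaw": 0.55},
  {"x": 0, "y": 0, "z": 0.2, "ax": 0, "ay": 0, "az": 0, "jaw": 0.55},
  {"x": 0, "y": 0, "z": 0.2, "ax": 0, "ay": 0, "az": 0, "jaw": 0.55},
  {"x": 0, "y": 0, "z": 0, "ax": 0, "ay": 0, "az": 0, "jaw": 0.55},
])

```text
time_s: 5.0
position: [0.5638, -0.3258, 0.0675]
tool_rot: [[0.348, 0.938, -0.005], [0.938, -0.348, 0.005], [0.002, -0.007, -1.0]]
ft_force: [0.2, -0.6, -0.1]
width: 0.0466
finger_force: 0.0
```

```bash
python3 go.py .566 -.3275 .07 -.356; python3 - <<'E'
from h import *
a=viewer.get_image("scene");b=viewer.get_image("top")
cv2.imwrite("pics/fast.png",np.hstack([cv2.resize(i["frame"][y:y+100,x:x+80,::-1],(400,500),interpolation=2) for i,x,y in((a,365,130),(b,380,170))]))
E
```

```text
t 5.0 pos [ 0.5638 -0.3258  0.0675] yaw -0.355 shift units [-0.008  0.027 -0.025] az units 0.0005 w 0.046607202863884444 F [ 0.2 -0.6 -0.1] j [-0.71  0.52  1.49 -0.    1.15 -0.35]
```

View pics/fast.png

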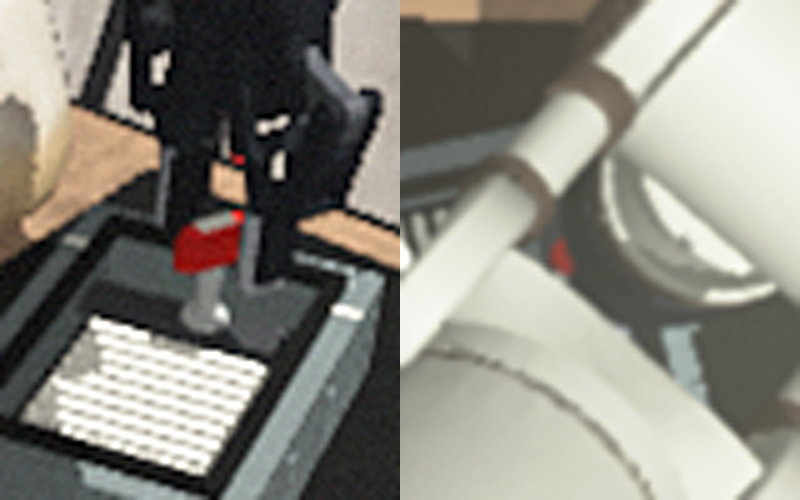

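The head (left half, around 210,245) sits between the two open fingers, which stand clear of the frame. I'm closing on it.

Call:
send_rows([
  {"x": -0.01, "y": 0.027, "z": -0.02, "ax": 0, "ay": 0, "az": 0, "jaw": 0.55},
  {"x": 0, "y": 0, "z": 0, "ax": 0, "ay": 0, "az": 0, "jaw": 0.1},
  {"x": 0, "y": 0, "z": 0, "ax": 0, "ay": 0, "az": 0, "jaw": 0},
  {"x": 0, "y": 0, "z": 0, "ax": 0, "ay": 0, "az": 0, "jaw": 0},
  {"x": 0, "y": 0, "z": 0, "ax": 0, "ay": 0, "az": 0, "jaw": 0},
  {"x": 0, "y": 0, "z": 0, "ax": 0, "ay": 0, "az": 0, "jaw": 0},
  {"x": 0, "y": 0, "z": 0, "ax": 0, "ay": 0, "az": 0, "jaw": 0},
  {"x": 0, "y": 0, "z": 0, "ax": 0, "ay": 0, "az": 0, "jaw": 0},
], newtons=30)

```text
time_s: 5.9
position: [0.5668, -0.3293, 0.0745]
tool_rot: [[0.349, 0.937, -0.003], [0.937, -0.349, 0.001], [-0.001, -0.003, -1.0]]
ft_force: [-7.0, 2.6, 8.6]
width: 0.011
finger_force: 31.0
```

```bash
python3 go.py .566 -.3275 .07 -1.321
```

```text
t 5.9 pos [ 0.5668 -0.3293  0.0745] yaw -0.357 shift units [ 0.015 -0.014  0.045] az units 0.4822 w 0.010987274678749237 F [-7.   2.6  8.6] j [-0.71  0.52  1.47 -0.    1.16 -0.35]
```

Call:
send_rows([
  {"x": 0, "y": -0.01, "z": -0.02, "ax": 0, "ay": 0, "az": 0.03, "jaw": 0},
  {"x": 0, "y": 0, "z": 0, "ax": 0, "ay": 0, "az": 0.05, "jaw": 0},
  {"x": 0, "y": 0, "z": 0, "ax": 0, "ay": 0, "az": 0.05, "jaw": 0},
  {"x": 0, "y": 0, "z": 0, "ax": 0, "ay": 0, "az": 0.05, "jaw": 0},
  {"x": 0, "y": 0, "z": 0, "ax": 0, "ay": 0, "az": 0.05, "jaw": 0},
  {"x": 0, "y": 0, "z": 0, "ax": 0, "ay": 0, "az": 0.05, "jaw": 0},
])

```text
time_s: 6.5
position: [0.5654, -0.3284, 0.0746]
tool_rot: [[0.796, 0.605, -0.004], [0.605, -0.796, 0.002], [-0.002, -0.004, -1.0]]
ft_force: [-5.0, 2.1, 0.4]
width: 0.0107
finger_force: 30.7
```

Call:
send_rows([
  {"x": 0, "y": 0, "z": 0, "ax": 0, "ay": 0, "az": 0.05, "jaw": 0},
  {"x": 0, "y": 0, "z": 0, "ax": 0, "ay": 0, "az": 0.05, "jaw": 0},
  {"x": 0, "y": 0, "z": 0, "ax": 0, "ay": 0, "az": 0.05, "jaw": 0},
  {"x": 0, "y": 0, "z": 0, "ax": 0, "ay": 0, "az": 0.052, "jaw": 0},
  {"x": 0, "y": 0, "z": 0, "ax": 0, "ay": 0, "az": 0, "jaw": 0},
  {"x": 0, "y": 0, "z": 0, "ax": 0, "ay": 0, "az": 0, "jaw": 0},
])

```text
time_s: 7.1
position: [0.5649, -0.3273, 0.0746]
tool_rot: [[0.969, 0.248, -0.006], [0.248, -0.969, 0.004], [-0.005, -0.005, -1.0]]
ft_force: [-6.8, 4.9, 2.6]
width: 0.0103
finger_force: 31.0
```

```bash
python3 go.py .566 -.3275 .07 -1.321; python3 - <<'E'
from h import *
a=viewer.get_image("scene")
cv2.imwrite("pics/fast2.png",cv2.resize(a["frame"][130:230,355:465,::-1],(550,500),interpolation=2))
E
```

```text
t 7.1 pos [ 0.5649 -0.3273  0.0746] yaw -1.321 shift units [0.011 0.005 0.046] az units 0.0002 w 0.01032922948816985 F [-6.8  4.9  2.6] j [-0.71  0.51  1.48 -0.    1.16  0.61]
```

View pics/fast2.png

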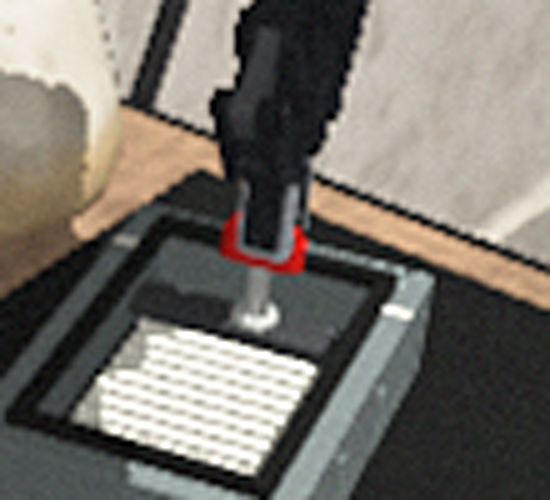

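The head (270,245) now lies parallel to the line through the marks (125,240 and 397,312). I'm releasing and rising.

Call:
send_rows([
  {"x": 0, "y": 0, "z": 0, "ax": 0, "ay": 0, "az": 0, "jaw": 0.3},
  {"x": 0, "y": 0, "z": 0, "ax": 0, "ay": 0, "az": 0, "jaw": 0.5},
  {"x": 0, "y": 0, "z": 0, "ax": 0, "ay": 0, "az": 0, "jaw": 0.5},
  {"x": 0, "y": 0, "z": 0, "ax": 0, "ay": 0, "az": 0, "jaw": 0.5},
  {"x": 0, "y": 0, "z": -0.3, "ax": 0, "ay": 0, "az": 0, "jaw": 0.5},
  {"x": 0, "y": 0, "z": -0.4, "ax": 0, "ay": 0, "az": 0, "jaw": 0.5},
  {"x": 0, "y": 0, "z": -0.4, "ax": 0, "ay": 0, "az": 0, "jaw": 0.5},
  {"x": 0, "y": 0, "z": 0, "ax": 0, "ay": 0, "az": 0, "jaw": 0.5},
])

```text
time_s: 7.95
position: [0.5705, -0.3318, 0.1936]
tool_rot: [[0.969, 0.247, 0.011], [0.247, -0.969, -0.009], [0.008, 0.011, -1.0]]
ft_force: [0.9, -0.3, 0.0]
width: 0.0431
finger_force: 0.0
```

```bash
python3 go.py .538 .0245 .12 -1.712
```

```text
t 7.95 pos [ 0.5705 -0.3318  0.1936] yaw -1.321 shift units [ 0.561 -3.541  0.7  ] az units 0.1956 w 0.04310667803905729 F [ 0.9 -0.3  0. ] j [-0.71  0.39  1.39  0.    1.35  0.61]
```

Call:
send_rows([
  {"x": 0.062, "y": -0.393, "z": 0, "ax": 0, "ay": 0, "az": 0, "jaw": 0.5},
  {"x": 0.062, "y": -0.393, "z": 0, "ax": 0, "ay": 0, "az": 0, "jaw": 0.5},
  {"x": 0.062, "y": -0.393, "z": 0, "ax": 0, "ay": 0, "az": 0, "jaw": 0.5},
  {"x": 0.062, "y": -0.393, "z": 0, "ax": 0, "ay": 0, "az": 0, "jaw": 0.5},
  {"x": 0.062, "y": -0.393, "z": 0, "ax": 0, "ay": 0, "az": 0, "jaw": 0.5},
  {"x": 0.062, "y": -0.393, "z": 0, "ax": 0, "ay": 0, "az": 0, "jaw": 0.5},
  {"x": 0.062, "y": -0.393, "z": 0, "ax": 0, "ay": 0, "az": 0, "jaw": 0.5},
  {"x": 0.062, "y": -0.393, "z": 0, "ax": 0, "ay": 0, "az": 0, "jaw": 0.5},
  {"x": 0.062, "y": -0.393, "z": 0, "ax": 0, "ay": 0, "az": 0, "jaw": 0.5},
])

```text
time_s: 8.85
position: [0.5333, 0.029, 0.185]
tool_rot: [[0.969, 0.247, 0.0], [0.247, -0.969, 0.0], [0.0, -0.0, -1.0]]
ft_force: [0.5, 0.3, -0.4]
width: 0.0428
finger_force: 0.0
```

Call:
send_rows([
  {"x": 0, "y": 0, "z": 0, "ax": 0, "ay": 0, "az": 0.065, "jaw": 0.5},
  {"x": 0, "y": 0, "z": 0, "ax": 0, "ay": 0, "az": 0.065, "jaw": 0.5},
  {"x": 0, "y": 0, "z": 0, "ax": 0, "ay": 0, "az": 0.065, "jaw": 0.5},
  {"x": 0, "y": 0, "z": 0.35, "ax": 0, "ay": 0, "az": 0, "jaw": 0.5},
  {"x": 0, "y": 0, "z": 0.35, "ax": 0, "ay": 0, "az": 0, "jaw": 0.5},
  {"x": 0, "y": 0, "z": 0, "ax": 0, "ay": 0, "az": 0, "jaw": 0.5},
  {"x": 0, "y": 0, "z": 0, "ax": 0, "ay": 0, "az": 0, "jaw": 0.5},
])

```text
time_s: 9.55
position: [0.5334, 0.0275, 0.1153]
tool_rot: [[0.99, -0.14, -0.001], [-0.14, -0.99, 0.0], [-0.001, -0.0, -1.0]]
ft_force: [0.4, 0.2, 1.3]
width: 0.0427
finger_force: 0.0
```

```bash
python3 go.py .538 .0245 .023 -1.712; python3 - <<'E'
from m import *
im=viewer.get_image("top"); W=world(im); x,y,z=np.moveaxis(W,-1,0); hreg=(x>.43)&(x<.66)&(y<-.13)&(y>-.4)
hd=hreg&(z>.072)&(z<.1); print(" head",rect(im,hd,.084),hd.sum())
E
```

```text
t 9.55 pos [0.5334 0.0275 0.1153] yaw -1.711 shift units [0.05  0.023 0.923] az units 0.0005 w 0.04268670205137231 F [0.4 0.2 1.3] j [-0.17  0.18  1.82  0.    1.15  1.54]
 head (array([ 565.8, -326.5,   14. ,   34.6]), np.float64(-1.254)) 112
```

Call:
send_rows([
  {"x": 0.05, "y": 0.023, "z": 0.3, "ax": 0, "ay": 0, "az": 0, "jaw": 0.5},
  {"x": 0, "y": 0, "z": 0.3, "ax": 0, "ay": 0, "az": 0, "jaw": 0.5},
  {"x": 0, "y": 0, "z": 0.2, "ax": 0, "ay": 0, "az": 0, "jaw": 0.5},
  {"x": 0, "y": 0, "z": 0.12, "ax": 0, "ay": 0, "az": 0, "jaw": 0.5},
  {"x": 0, "y": 0, "z": 0, "ax": 0, "ay": 0, "az": 0, "jaw": 0.5},
  {"x": 0, "y": 0, "z": 0, "ax": 0, "ay": 0, "az": 0, "jaw": 0.5},
])

```text
time_s: 10.2
position: [0.5398, 0.0242, 0.025]
tool_rot: [[0.99, -0.14, 0.003], [-0.14, -0.99, -0.0], [0.003, 0.0, -1.0]]
ft_force: [0.8, 0.1, -0.6]
width: 0.043
finger_force: 0.0
```

```bash
python3 go.py .538 .0245 .023 -1.712; python3 - <<'E'
from m import *
im=viewer.get_image("scene"); W=world(im); x,y,z=np.moveaxis(W,-1,0); hreg=(x>.43)&(x<.66)&(y<-.13)&(y>-.4)
hd=hreg&(z>.080)&(z<.1); print(" head",rect(im,hd,.084),hd.sum())
a=im["frame"][...,::-1]
cv2.imwrite("pics/c.png",np.hstack([cv2.resize(a[130:230,355:465],(440,400),interpolation=2),cv2.resize(a[235:365,240:357],(360,400),interpolation=2)]))
E
```

```text
t 10.2 pos [0.5398 0.0242 0.025 ] yaw -1.711 shift units [-0.018 -0.     0.02 ] az units 0.0005 w 0.04296331433782288 F [ 0.8  0.1 -0.6] j [-0.18  0.33  1.84  0.    0.97  1.53]
 head (array([ 565.9, -325.2,   16.6,   31.1]), np.float64(-1.274)) 60
```

View pics/c.png

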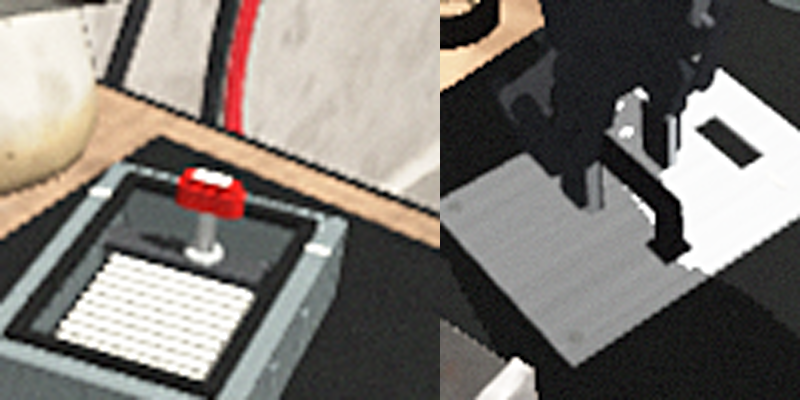

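The head (left, 212,192) is in line with the marks (103,190 and 318,248), about 0.05 rad off. On the right, the fingers straddle the handle bar, so I'm gripping it.

Call:
send_rows([
  {"x": -0.01, "y": 0, "z": 0.03, "ax": 0, "ay": 0, "az": 0, "jaw": 0.3},
  {"x": 0, "y": 0, "z": 0, "ax": 0, "ay": 0, "az": 0, "jaw": 0},
  {"x": 0, "y": 0, "z": 0, "ax": 0, "ay": 0, "az": 0, "jaw": 0},
  {"x": 0, "y": 0, "z": 0, "ax": 0, "ay": 0, "az": 0, "jaw": 0},
  {"x": 0, "y": 0, "z": 0, "ax": 0, "ay": 0, "az": 0, "jaw": 0},
  {"x": 0, "y": 0, "z": 0, "ax": 0, "ay": 0, "az": 0, "jaw": 0},
  {"x": 0, "y": 0, "z": 0, "ax": 0, "ay": 0, "az": 0, "jaw": 0},
], newtons=90)

```text
time_s: 10.95
position: [0.5378, 0.0246, 0.0211]
tool_rot: [[0.99, -0.14, 0.001], [-0.14, -0.99, -0.0], [0.001, -0.0, -1.0]]
ft_force: [-2.1, -0.0, 5.5]
width: 0.0103
finger_force: 88.4
```

```bash
python3 go.py .538 .0245 .14 -1.712
```

```text
t 10.95 pos [0.5378 0.0246 0.0211] yaw -1.711 shift units [ 3.000e-03  1.000e-03 -1.189e+00] az units 0.0005 w 0.010302258862026206 F [-2.1 -0.   5.5] j [-0.18  0.33  1.85  0.    0.96  1.53]
```

Call:
send_rows([
  {"x": 0, "y": 0, "z": -0.1, "ax": 0, "ay": 0, "az": 0, "jaw": 0},
  {"x": 0, "y": 0, "z": -0.2, "ax": 0, "ay": 0, "az": 0, "jaw": 0},
  {"x": 0, "y": 0, "z": -0.25, "ax": 0, "ay": 0, "az": 0, "jaw": 0},
  {"x": 0, "y": 0, "z": -0.25, "ax": 0, "ay": 0, "az": 0, "jaw": 0},
  {"x": 0, "y": 0, "z": -0.25, "ax": 0, "ay": 0, "az": 0, "jaw": 0},
  {"x": 0, "y": 0, "z": -0.2, "ax": 0, "ay": 0, "az": -0.05, "jaw": 0},
  {"x": 0, "y": 0, "z": 0, "ax": 0, "ay": 0, "az": -0.05, "jaw": 0},
  {"x": 0, "y": 0, "z": 0, "ax": 0, "ay": 0, "az": -0.05, "jaw": 0},
  {"x": 0, "y": 0, "z": 0, "ax": 0, "ay": 0, "az": -0.045, "jaw": 0},
  {"x": 0, "y": 0, "z": 0, "ax": 0, "ay": 0, "az": 0, "jaw": 0},
])

```text
time_s: 11.95
position: [0.5368, 0.0247, 0.1451]
tool_rot: [[0.969, 0.247, -0.001], [0.247, -0.969, 0.0], [-0.001, -0.0, -1.0]]
ft_force: [0.1, 0.1, -2.0]
width: 0.0107
finger_force: 87.9
```

```bash
python3 go.py .548 -.2553 .145 -1.321
```

```text
t 11.95 pos [0.5368 0.0247 0.1451] yaw -1.321 shift units [-5.85e-01  2.74e+00  1.00e-03] az units 0.0001 w 0.010702623035941198 F [ 0.1  0.1 -2. ] j [-0.18  0.15  1.79 -0.    1.21  1.14]
```

Call:
send_rows([
  {"x": -0.065, "y": 0.304, "z": 0, "ax": 0, "ay": 0, "az": 0, "jaw": 0},
  {"x": -0.065, "y": 0.304, "z": 0, "ax": 0, "ay": 0, "az": 0, "jaw": 0},
  {"x": -0.065, "y": 0.304, "z": 0, "ax": 0, "ay": 0, "az": 0, "jaw": 0},
  {"x": -0.065, "y": 0.304, "z": 0, "ax": 0, "ay": 0, "az": 0, "jaw": 0},
  {"x": -0.065, "y": 0.304, "z": 0, "ax": 0, "ay": 0, "az": 0, "jaw": 0},
  {"x": -0.065, "y": 0.304, "z": 0, "ax": 0, "ay": 0, "az": 0, "jaw": 0},
  {"x": -0.065, "y": 0.304, "z": 0, "ax": 0, "ay": 0, "az": 0, "jaw": 0},
  {"x": -0.065, "y": 0.304, "z": 0, "ax": 0, "ay": 0, "az": 0, "jaw": 0},
  {"x": -0.065, "y": 0.304, "z": 0, "ax": 0, "ay": 0, "az": 0, "jaw": 0},
  {"x": 0, "y": 0, "z": 0, "ax": 0, "ay": 0, "az": 0, "jaw": 0},
])

```text
time_s: 12.95
position: [0.5479, -0.2588, 0.1453]
tool_rot: [[0.97, 0.241, 0.0], [0.241, -0.97, -0.002], [-0.0, 0.002, -1.0]]
ft_force: [0.1, 0.6, -2.4]
width: 0.0105
finger_force: 88.3
```

Call:
send_rows([
  {"x": 0, "y": 0, "z": 0, "ax": 0, "ay": 0, "az": 0, "jaw": 0},
  {"x": 0, "y": 0, "z": 0, "ax": 0, "ay": 0, "az": 0, "jaw": 0},
])

```text
time_s: 13.15
position: [0.548, -0.254, 0.1449]
tool_rot: [[0.969, 0.247, -0.001], [0.247, -0.969, 0.001], [-0.001, -0.001, -1.0]]
ft_force: [-0.4, -0.0, -2.9]
width: 0.0104
finger_force: 88.3
```

```bash
python3 go.py .548 -.2553 .145 -1.321; python3 - <<'E'
from m import *
for n in("top","scene"):
    im=viewer.get_image(n); np.save(n+"2",im,allow_pickle=True)
    for r in cut_out("cover",n)[:2]: 
        W=world(im); p=W[r["region"]]; print(n,round(r["p"],2),np.round(np.median(p,0),3),r["region"].sum())
    fr=im["frame"].astype(int);x,y,z=np.moveaxis(W,-1,0)
    cm=(x>.4)&(x<.68)&(y<-.1)&(y>-.42)&(z>.12)&(z<.15)&(fr.min(-1)>90); print(np.median(z[cm]),rect(im,cm,.135))
    A=np.c_[x[cm],y[cm],np.ones(cm.sum())]; print("tilt",np.linalg.lstsq(A,z[cm],rcond=None)[0])
a=im["frame"][...,::-1]
cv2.imwrite("pics/d.png",np.hstack([cv2.resize(a[90:270,310:490],(400,400),interpolation=2),cv2.resize(np.load("top2.npy",allow_pickle=True).item()["frame"][120:300,300:480,::-1],(400,400),interpolation=2)]))
E
```

```text
t 13.15 pos [ 0.548  -0.254   0.1449] yaw -1.321 shift units [-0.004  0.013 -0.001] az units -0.0002 w 0.010402179192985236 F [-0.4 -0.  -2.9] j [-0.63  0.31  1.59  0.    1.24  0.69]
top 0.77 [ 0.517 -0.253  0.136] 1718
0.13612241023854627 (array([ 511.8, -255.1,   63.2,  144.3]), np.float64(-0.054))
tilt [-8.81204131e-05 -1.03367700e-03  1.35925925e-01]
scene 0.76 [ 0.535 -0.24   0.137] 3220
scene 0.35 [ 0.725 -0.225  0.018] 119
0.13677638927630165 (array([ 553. , -269. ,  131.7,  196.4]), np.float64(0.25))
tilt [-0.00115609 -0.00054591  0.13724664]
```

View pics/d.png

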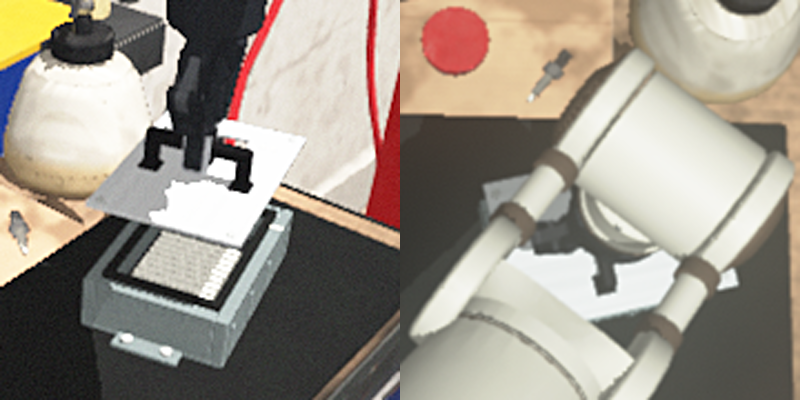

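The cover is level and its yaw is 0.25. Its handle (left, 200,160) sits over the housing as intended, and the spark plug is undisturbed. I'm lowering it.

Call:
send_rows([
  {"x": 0, "y": 0.013, "z": 0.15, "ax": 0, "ay": 0, "az": 0, "jaw": 0},
  {"x": 0, "y": 0, "z": 0.15, "ax": 0, "ay": 0, "az": 0, "jaw": 0},
  {"x": 0, "y": 0, "z": 0.1, "ax": 0, "ay": 0, "az": 0, "jaw": 0},
  {"x": 0, "y": 0, "z": 0, "ax": 0, "ay": 0, "az": 0, "jaw": 0},
  {"x": 0, "y": 0, "z": 0, "ax": 0, "ay": 0, "az": 0, "jaw": 0},
])

```text
time_s: 13.85
position: [0.5484, -0.256, 0.1046]
tool_rot: [[0.969, 0.247, -0.001], [0.247, -0.969, 0.001], [-0.001, -0.001, -1.0]]
ft_force: [0.4, -0.5, -2.9]
width: 0.0105
finger_force: 88.2
```

Call:
send_rows([
  {"x": 0, "y": 0, "z": 0.04, "ax": 0, "ay": 0, "az": 0, "jaw": 0},
  {"x": 0, "y": 0, "z": 0.04, "ax": 0, "ay": 0, "az": 0, "jaw": 0},
  {"x": 0, "y": 0, "z": 0.04, "ax": 0, "ay": 0, "az": 0, "jaw": 0},
  {"x": 0, "y": 0, "z": 0, "ax": 0, "ay": 0, "az": 0, "jaw": 0},
  {"x": 0, "y": 0, "z": 0, "ax": 0, "ay": 0, "az": 0, "jaw": 0},
])

```text
time_s: 14.35
position: [0.5486, -0.2562, 0.0932]
tool_rot: [[0.969, 0.247, -0.0], [0.247, -0.969, 0.0], [-0.0, -0.0, -1.0]]
ft_force: [0.5, -0.7, -2.3]
width: 0.0106
finger_force: 88.3
```

```bash
python3 go.py .548 -.2553 .078 -1.321; python3 - <<'E'
from m import *
im=viewer.get_image("scene"); a=im["frame"][...,::-1]
W=world(im);fr=im["frame"].astype(int);x,y,z=np.moveaxis(W,-1,0)
cm=(x>.4)&(x<.68)&(y<-.1)&(y>-.42)&(z>.07)&(z<.12)&(fr.min(-1)>90); print(np.median(z[cm]),rect(im,cm,np.median(z[cm])))
cv2.imwrite("pics/e.png",cv2.resize(a[120:260,330:490],(640,560),interpolation=2))
E
```

```text
t 14.35 pos [ 0.5486 -0.2562  0.0932] yaw -1.321 shift units [-0.003 -0.01   0.152] az units -0.0 w 0.010561146409650137 F [ 0.5 -0.7 -2.3] j [-0.64  0.37  1.62 -0.    1.14  0.68]
0.084870346821656 (array([ 551.9, -269. ,  131. ,  194.9]), np.float64(0.248))
```

View pics/e.png

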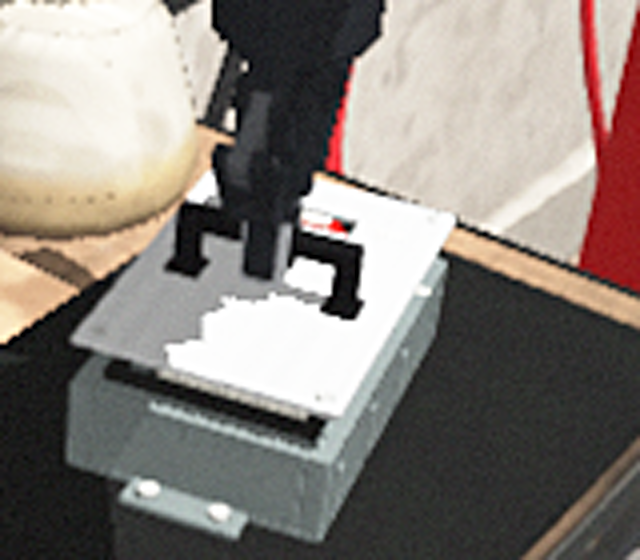

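The red head (335,225) is coming up in the slot with no contact force. I'm continuing down onto the seal.

Call:
send_rows([
  {"x": 0, "y": -0.01, "z": 0.04, "ax": 0, "ay": 0, "az": 0, "jaw": 0},
  {"x": 0, "y": 0, "z": 0.04, "ax": 0, "ay": 0, "az": 0, "jaw": 0},
  {"x": 0, "y": 0, "z": 0.04, "ax": 0, "ay": 0, "az": 0, "jaw": 0},
  {"x": 0, "y": 0, "z": 0.03, "ax": 0, "ay": 0, "az": 0, "jaw": 0},
  {"x": 0, "y": 0, "z": 0, "ax": 0, "ay": 0, "az": 0, "jaw": 0},
  {"x": 0, "y": 0, "z": 0, "ax": 0, "ay": 0, "az": 0, "jaw": 0},
])

```text
time_s: 15.0
position: [0.5484, -0.2553, 0.0782]
tool_rot: [[0.969, 0.247, -0.0], [0.247, -0.969, 0.0], [-0.0, -0.0, -1.0]]
ft_force: [-0.6, -0.4, -2.8]
width: 0.0102
finger_force: 88.3
```

Call:
send_rows([
  {"x": 0, "y": 0, "z": 0.03, "ax": 0, "ay": 0, "az": 0, "jaw": 0},
  {"x": 0, "y": 0, "z": 0.03, "ax": 0, "ay": 0, "az": 0, "jaw": 0},
  {"x": 0, "y": 0, "z": 0, "ax": 0, "ay": 0, "az": 0, "jaw": 0},
  {"x": 0, "y": 0, "z": 0, "ax": 0, "ay": 0, "az": 0, "jaw": 0},
])

```text
time_s: 15.4
position: [0.5489, -0.2556, 0.0734]
tool_rot: [[0.969, 0.247, 0.001], [0.247, -0.969, -0.001], [0.001, 0.001, -1.0]]
ft_force: [-1.7, 0.9, 4.7]
width: 0.0104
finger_force: 89.5
```

Call:
send_rows([
  {"x": 0, "y": 0, "z": 0.02, "ax": 0, "ay": 0, "az": 0, "jaw": 0},
  {"x": 0, "y": 0, "z": 0.02, "ax": 0, "ay": 0, "az": 0, "jaw": 0},
  {"x": 0, "y": 0, "z": 0, "ax": 0, "ay": 0, "az": 0, "jaw": 0},
  {"x": 0, "y": 0, "z": 0, "ax": 0, "ay": 0, "az": 0, "jaw": 0},
  {"x": 0, "y": 0, "z": 0, "ax": 0, "ay": 0, "az": 0, "jaw": 0},
])

```text
time_s: 15.9
position: [0.549, -0.2557, 0.0711]
tool_rot: [[0.969, 0.247, 0.001], [0.247, -0.969, -0.001], [0.001, 0.001, -1.0]]
ft_force: [-6.6, 3.8, 15.1]
width: 0.01
finger_force: 90.8
```

Call:
send_rows([
  {"x": 0, "y": 0, "z": 0.015, "ax": 0, "ay": 0, "az": 0, "jaw": 0},
  {"x": 0, "y": 0, "z": 0, "ax": 0, "ay": 0, "az": 0, "jaw": 0},
  {"x": 0, "y": 0, "z": 0, "ax": 0, "ay": 0, "az": 0, "jaw": 0},
  {"x": 0, "y": 0, "z": 0, "ax": 0, "ay": 0, "az": 0, "jaw": 0},
])

```text
time_s: 16.3
position: [0.549, -0.2557, 0.071]
tool_rot: [[0.969, 0.248, 0.0], [0.248, -0.969, -0.001], [0.0, 0.001, -1.0]]
ft_force: [-10.8, 5.9, 24.6]
width: 0.0103
finger_force: 92.1
```

```bash
python3 go.py .548 -.2553 .071 -1.321; python3 - <<'E'
from m import *
im=viewer.get_image("scene"); a=im["frame"][...,::-1]
W=world(im);fr=im["frame"].astype(int);x,y,z=np.moveaxis(W,-1,0)
cm=(x>.4)&(x<.68)&(y<-.1)&(y>-.42)&(z>.055)&(z<.07)&(fr.min(-1)>90); print(np.median(z[cm]),rect(im,cm,.062))
A=np.c_[x[cm]-.55,y[cm]+.27,np.ones(cm.sum())]; print("tilt",np.linalg.lstsq(A,z[cm],rcond=None)[0])
cv2.imwrite("pics/f.png",cv2.resize(a[120:260,330:490],(640,560),interpolation=2))
E
```

```text
t 16.3 pos [ 0.549  -0.2557  0.071 ] yaw -1.321 shift units [-0.009 -0.006  0.   ] az units 0.0002 w 0.010267388705122992 F [-10.8   5.9  24.6] j [-0.63  0.4   1.63 -0.    1.1   0.69]
0.06268040642773959 (array([ 551.2, -265.7,  132.9,  203.2]), np.float64(0.25))
tilt [ 0.00700447 -0.00607117  0.06265976]
```

View pics/f.png

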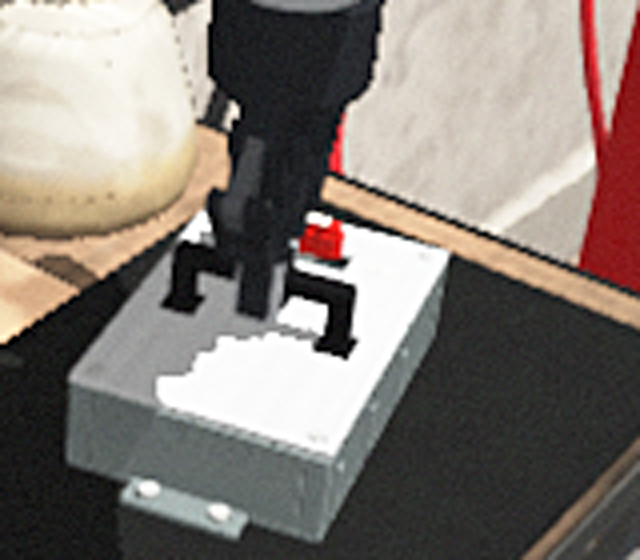

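The picture shows the cover lying flush all round, with its edges on the housing's and the head (323,240) up through the slot. Pushing further raised the force without any more travel, so it is on the metal frame. I'm handing in.

```bash
python3 -c "
from h import *
print(order.job_done())"
```

```text
the job is handed in; nothing more can be done
None
```

I lined the fastener up with the marks and handed the job in with the cover still held pressed flush on the housing, the head through its slot, and nothing else on the bench moved on purpose; no verdict came back.

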